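Check a belt tensioner against its scale

ROBOT

A 6-joint arm with a two-finger parallel gripper is mounted at the origin on a cart in front of the work surface, level with it; the furniture and walls round the work are solid. World frame = base frame: x ahead of the robot, y to its left, z up, the work surface at z = 0. Lengths are in m, angles in rad, forces in N, time in s.
With the tool pointing down it reaches from about 0.375 to 0.9 m from the base axis. Payload 3.1 kg.
Tool frame: the origin (TCP) lies between the finger pads; the fingertips stand 17 mm ahead of it and the grasp point (between the pads) lies 2 mm behind it; z points along the fingers, y is the line along which they close (so a half turn about z gives the same grasp; the last joint's range is limited). The gripper opens to 85 mm and grips with 20 to 120 N. Pads are 22 mm wide; open, the fingers measure 114 mm over their backs; the gripper's body (76 mm by 85 mm) begins 54 mm behind the grasp point. The pads swing forward as they close: fully open they stand 13 mm farther back than shut.
Start: joints at [0.957, 0.527, 1.433, -0, 1.181, -0.178], TCP at [0.264, 0.567, 0.248] pointing down, gripper open.
Joint ranges: [-3.08, 3.08], [-0.75, 2.2], [0.22, 2.44], [-1.43, 4.57], [0, 2.65], [-2.85, 2.85]. Speed limits (rad/s): [2.79, 2.79, 3.14, 3.14, 3.14, 3.14].

INTERFACE

Orientations are given as a unit quaternion [x, y, z, w].
In Python, from station import sense, vision, order gives the robot as it stands.
- The arm moves only by the shell command python3 -m crank 'ROWS' [OPENING] [FORCE]. ROWS is JSON, a list of rows, each an object with "dp": the shift along the world's x, y, z in units of 30 mm (1.0 is 30 mm), a list of three; "angular": the turn, a rotation vector about the world's x, y, z in degrees, a list of three. In form: [{"dp": [dx, dy, dz], "angular": [ax, ay, az]}, ...]. A call has 1 to 20 rows; each row shifts and turns the commanded pose from where the row before left it; what a row does not reach is not made up. A row lasts 1/10 s, in which the tool goes at most 50 mm and 8.59 degrees, less where a joint would pass 70% of its speed; a pose out of reach is approached as far as the arm can. A call is refused whole if a number of a shift passes 1 or a number of a turn 8.59, either way. A call with a gripper value outside its range is refused whole. OPENING is the closure, from 0 (fully open) to 1 (shut), set as the call begins (- or left out, the last holds). The fingers move at their own pace and stop on an object; FORCE is the grip in N (left out, the last holds). Time passes only in rows, so rows that do not move let the fingers close. It gives the time, the measured TCP pose, the force, the opening and the grip force at its end, in the units of the state.
- sense(): the state, without advancing time (a new reading comes with each control period).
- vision.snapshot(name): name is "side" or "top" or "wrist"; returns a dict with "image" (480x640x3 uint8, blue, green, red), "range_z" (480x640 float32, m along the optical axis (not along the pixel's ray), 0 where there is no reading), "mtx" (3x3 intrinsics, pixels), "dist" ([k1, k2, p1, p2, k3] as OpenCV has them; the pictures are not rectified), "pose" (4x4, takes a point from camera to world coordinates); the wrist camera has in their place "mount" (4x4, takes a point from camera to tool coordinates, whose origin is the TCP and whose axes are the flange's). Camera axes: x right, y down, z forward; pixel columns grow to the right and rows downward; lengths in m; the calibration is good to about 2 mm. A picture is of the moment at which its call begins: read the wrist's pose just before it.
- order.sign_off(): hands the job in; it is judged then, once.
The state is a dict: "t": time; "q": joint angles; "qd": joint speeds; "tau": joint torques, N m; "tcp_pos": TCP position; "tool_rot": TCP orientation; "force": force on the tool from outside, world axes, zero at the start; "ft_torque": the same for the moment, N m; "finger_gap": opening from 0.0 (shut) to 1.0 (fully open); "gripper_force": force on a finger pad.
Only numpy, scipy, OpenCV 4.12 (cv2) and the standard library are available. Lean on these libraries where they do the work, as an engineer would, in place of code of your own. Each camera call takes 0.05 s, during which the arm holds its last target. There are 200 camera calls.

TASK

Two spring-loaded belt tensioners from the office printer stand on the desk on their test plates, one with an orange arm and one with a blue arm. Test the orange one: push its arm round against the spring until the red pointer stands over the green tab on its scale, without pushing it beyond the tab, and hold it there for a good second. Then let the arm go back to its rest stop, and leave the green tab and the blue tensioner's arm as they are.

Things in the scene. Friction and masses are not known exactly. Their poses are not given: they have to be found in the camera images.
- tensioner_orange: Orange tensioner on a grey plate 190 x 205 x 8 mm, fixed to the desk. Origin: on the arm's vertical pivot axis at desk level, z up; plate x -37..153, y -103..103 mm. Pivot post 42 mm high. Orange arm, top at 22 mm, rests on a stop 0.6 rad clockwise (from above) of +x and swings only counterclockwise, up to 1.2 rad, against a spring (3 N at the roller at rest, 7 N at the end); let go, it springs back.
- orange_pointer (a point): Tip of the orange arm's red pointer, 120 mm from the pivot axis, 17.5 mm above the desk; moves with the arm. 80 mm from the pivot axis, on the line from it to this tip, the arm carries an upright orange roller to push by (one finger beside it, or roller between the fingers): 24 mm diameter, 28 mm end flanges, 22 to 63 mm above the desk.
- orange_mark_centre (a point): Middle of the green tab on the orange unit's white scale, in the path of the pointer tip: 120 mm from the pivot axis, 13 mm above the desk. Tab 20 mm wide along the arc, with an 18 mm high lip at 143 to 149 mm radius; it stays put, 0.45 to 0.95 rad counterclockwise of the pointer's rest. Axes: x away from the pivot, y along the arc in the pushing direction (counterclockwise).
- blue_arm (a joint): Angle of the blue tensioner's arm (rad), 0 at rest, growing counterclockwise. That unit is the same as the orange one except for its blue arm and roller, and has its own green tab. Either may stand on the left; the pivots are about 0.29 to 0.44 m apart.

How it is judged:
On the way:
1. the orange tensioner's pointer tip is held over the green tab, within 12 mm of its middle, for 0.8 s (horizontal distance between orange_pointer and orange_mark_centre below 0.012 m), for 0.8 s.
At the end, for the whole second after the job is handed in: after the hold, the orange arm is back at its rest stop (pointer tip within 10 mm of where it started) and the blue arm is at rest (under 0.1 rad) (distance of orange_pointer from where it was at the start of the episode below 0.01 m and value of joint blue_arm below 0.1 rad); the robot touches nothing.
It fails at once if the green tab is shifted (more than 10 mm) (distance of orange_mark_centre from where it was at the start of the episode above 0.01 m).
It fails at once if the orange pointer is pushed beyond the green tab (more than 22 mm past its middle) (y of orange_pointer in the frame of orange_mark_centre above 0.022 m).
It fails at once if the blue tensioner's arm is pushed (more than 0.15 rad) (value of joint blue_arm above 0.15 rad).
It also fails if it takes over 40 s, if anything falls off the work surface, if the arm or the gripper's body presses on something with over 40 N, if the wrist force passes 120 N, or if a joint passes its speed limit or range.

## Working session

There is one attempt and no reset: what is moved stays moved. The work goes in short steps, Python scripts to look and compute and a shell command to move; the robot and the scene stay as the last step left them, time stands still between calls to the robot, and variables do not carry over. Pictures are saved under pics/ and viewed, at most 10 in all, crops included, and the job is handed in when it is done.

```bash
ls; mkdir -p pics; python3 - <<'E'
from station import sense, vision
import cv2, numpy as np
s=sense();print(s['t'],s['tcp_pos'],s['tool_rot'],s['force'],s['finger_gap'])
for n in ("top","side"):
    d=vision.snapshot(n);cv2.imwrite(f'pics/{n}0.png',d['image']);np.savez(f'{n}0.npz',**d);print(d['pose'],d['mtx'],d['dist'])
E
```

```text
pics
0.0 [0.26337924 0.5660149  0.24730166] [ 2.16148896e-01  9.76359769e-01 -1.03215008e-03 -4.35922019e-04] [ 0.37922836  0.20874687 -0.21945924] 0.9981717827926319
[[-0.00347304 -0.9806832   0.19557199  0.28696103]
 [-0.99995047  0.0015816  -0.00982667 -0.0218989 ]
 [ 0.00932753 -0.19559643 -0.98064011  1.07463781]
 [ 0.          0.          0.          1.        ]] [[541.71476409   0.         323.96426696]
 [  0.         541.71476409 226.50449553]
 [  0.           0.           1.        ]] [-0.12851118  0.          0.          0.          0.        ]
[[-0.99993732  0.01027322 -0.00445255  0.50136077]
 [ 0.00961801  0.58452613 -0.81131787  0.66068405]
 [-0.00573221 -0.81130984 -0.5845883   0.52810062]
 [ 0.          0.          0.          1.        ]] [[510.72046469   0.         318.78224901]
 [  0.         510.72046469 242.7681843 ]
 [  0.           0.           1.        ]] [-0.14800203  0.          0.          0.          0.        ]
```

View pics/top0.png

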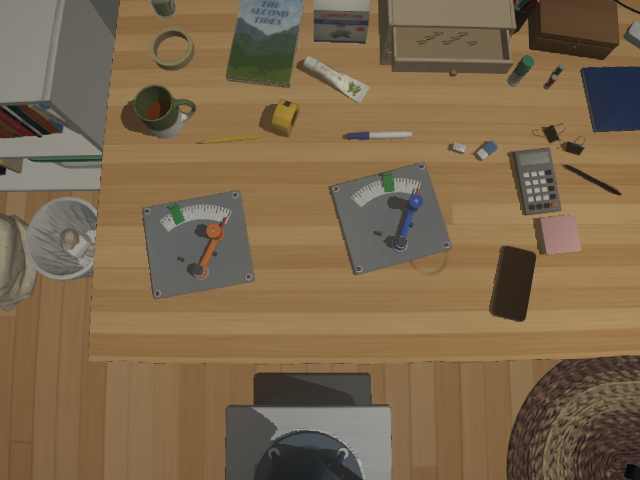

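View pics/side0.png

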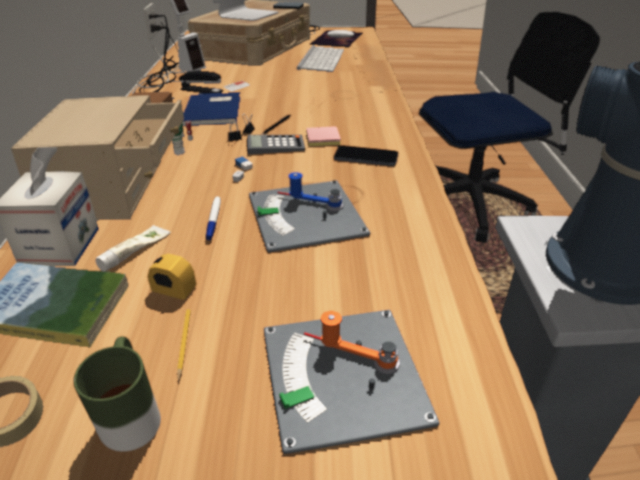

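The top view shows the orange unit on the left: pivot near (200,270), roller (214,231), red tip about (227,215), green tab (177,214). The blue unit is on the right, with its pivot at (401,243). The side view agrees: roller (331,328), pivot (389,355), tab (297,397).

```bash
cat > h.py <<'E'
import cv2, numpy as np
def ray(d,uv,z,pose=None):
    P=d['pose'] if pose is None else pose
    n=cv2.undistortPoints(np.array(uv,float).reshape(-1,1,2),d['mtx'],d['dist']).reshape(-1,2)
    r=np.c_[n,np.ones(len(n))]@P[:3,:3].T; c=P[:3,3]
    return c+r*((z-c[2])/r[:,2])[:,None]
def mask(im,lo,hi):
    return cv2.inRange(cv2.cvtColor(im,cv2.COLOR_BGR2HSV),lo,hi)
E
python3 - <<'E'
from h import *
rois={'top':(135,185,260,305),'side':(255,300,445,460)}
for n in('top','side'):
    d=dict(np.load(f'{n}0.npz'));x0,y0,x1,y1=rois[n];im=d['image'][y0:y1,x0:x1]
    def cen(m):
        k,l,s,c=cv2.connectedComponentsWithStats(m);i=1+np.argmax(s[1:,4]);return c[i]+[x0,y0],l==i
    g,_=cen(mask(im,(50,120,40),(80,255,255)));print(n,'green',g,ray(d,g,.013))
    m=mask(im,(0,160,60),(4,255,255))|mask(im,(174,160,60),(179,255,255))
    p=np.argwhere(m)[:,::-1]+[x0,y0];print('red n',len(p),p.min(0),p.max(0))
    # plate corners
    m=mask(im,(0,0,40),(179,60,140));m=cv2.morphologyEx(m,cv2.MORPH_CLOSE,np.ones((25,25)))
    _,l=cen(m);c=max(cv2.findContours(l.astype(np.uint8),0,1)[0],key=cv2.contourArea)
    h=cv2.convexHull(c);q=cv2.approxPolyDP(h,8,True).reshape(-1,2)+[x0,y0]
    w=ray(d,q,.008);print('corners',q.tolist());print(w[:,:2].round(4),np.linalg.norm(w-np.roll(w,1,0),axis=1).round(3),w.mean(0))
    if n=='top':
        c=dict(pivot=([200,270],.042),roller=([214,231],.063),tip=([227,216],.0175),bp=([401,243],.042),broll=([416,202],.063))
    else: c=dict(pivot=([389,350],.042),roller=([331,317],.063),tip=([304,336],.0175))
    for k,(u,z) in c.items():print(k,ray(d,u,z))
    a=cv2.resize(im,None,fx=4,fy=4,interpolation=2) if n=='top' else cv2.resize(im,None,fx=3,fy=3)
    cv2.imwrite(f'pics/{n}c.png',a)
E
```

```text
top green [176.23489933 213.81879195] [[0.52533089 0.2661712  0.013     ]]
red n 15 [221 218] [225 228]
corners [[240, 185], [259, 237], [259, 281], [153, 304], [135, 207], [200, 185]]
[[0.5865 0.1387]
 [0.4785 0.0975]
 [0.3903 0.0959]
 [0.344  0.306 ]
 [0.5411 0.3545]
 [0.5869 0.2213]] [0.083 0.116 0.088 0.215 0.203 0.141] [0.48786067 0.20233134 0.008     ]
pivot [[0.40797026 0.20652318 0.042     ]]
roller [[0.48030824 0.17778536 0.063     ]]
tip [[0.51955444 0.16163625 0.0175    ]]
bp [[ 0.46003034 -0.18159035  0.042     ]]
broll [[ 0.53671905 -0.21008372  0.063     ]]
side green [295.25212465 397.1388102 ] [[0.52945173 0.26958577 0.013     ]]
red n 14 [306 334] [319 338]
corners [[388, 300], [444, 426], [282, 459], [255, 329]]
[[0.3942 0.0887]
 [0.3527 0.3127]
 [0.5425 0.3517]
 [0.59   0.1468]] [0.204 0.228 0.194 0.21 ] [0.46983635 0.22497957 0.008     ]
pivot [[0.41081553 0.22033649 0.042     ]]
roller [[0.48352947 0.18048494 0.063     ]]
tip [[0.51982932 0.17023588 0.0175    ]]
```

View pics/topc.png

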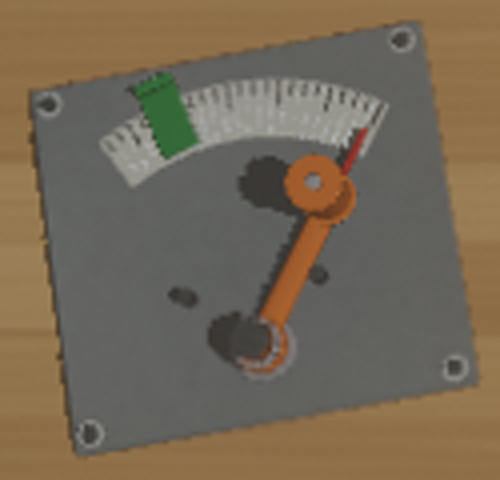

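View pics/sidec.png

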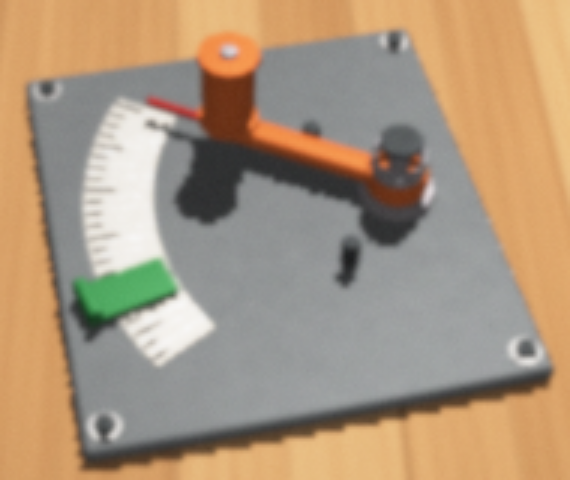

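```bash
python3 - <<'E'
from h import *
from scipy.optimize import least_squares
obs={'top':(135,185,4,[(30,92),(420,22),(478,383),(78,455),(254,338),(314,182),(365,129)],[(135,85),(176,160),(198,148),(170,74)]),
'side':(255,300,3,[(88,453),(30,85),(408,30),(550,370),(403,140),(229,50),(150,100)],[(75,280),(87,312),(176,292),(163,260)])}
D={n:dict(np.load(n+'0.npz')) for n in obs}
def pts(p):
    x,y,a=p[:3];b=-.6
    L=np.array([[.153,.103,.008],[.153,-.103,.008],[-.037,-.103,.008],[-.037,.103,.008],[0,0,.042],[.08*np.cos(b),.08*np.sin(b),.063],[.12*np.cos(b),.12*np.sin(b),.0175]])
    R=np.array([[np.cos(a),-np.sin(a),0],[np.sin(a),np.cos(a),0],[0,0,1]]);return L@R.T+[x,y,0]
def proj(n,w):
    P=np.linalg.inv(D[n]['pose']);return cv2.projectPoints(w,cv2.Rodrigues(P[:3,:3])[0],P[:3,3],D[n]['mtx'],D[n]['dist'])[0].reshape(-1,2)
def res(p,ns):
    return np.concatenate([(proj(n,pts(p))-(np.array(obs[n][3])+.5)/obs[n][2]-obs[n][:2]+.5).ravel() for n in ns])
for ns in (['top'],['side'],['top','side']):
    s=least_squares(res,[.41,.2,.2],args=(ns,),loss='soft_l1');x,y,a=s.x;print(ns,s.x.round(4));print(s.fun.reshape(-1,2).round(1).tolist())
    print('roller,tip',pts(s.x)[5:].round(4).tolist())
    for n in ns:
        c=(np.array(obs[n][4])/obs[n][2]+obs[n][:2]); w=ray(D[n],c,.0135)-[x,y,0]
        m=w.mean(0);print(n,'tab corners r,ang rel rest',np.hypot(w[:,0],w[:,1]).round(3),(np.arctan2(w[:,1],w[:,0])-a+.6).round(3))
E
```

```text
['top'] [0.4087 0.2115 0.1841]
[[-0.6, -0.3], [0.5, -1.1], [1.1, 0.2], [-0.9, 0.8], [-0.7, 0.5], [0.2, 0.0], [0.4, -0.4]]
roller,tip [[0.4819, 0.1792, 0.063], [0.5185, 0.163, 0.0175]]
top tab corners r,ang rel rest [0.15  0.105 0.106 0.148] [0.907 0.888 0.769 0.783]
['side'] [0.4099 0.2136 0.1773]
[[-1.5, 0.7], [-1.3, -2.8], [0.4, -2.0], [3.1, 0.1], [0.1, -0.3], [0.5, 0.8], [-0.3, -0.1]]
roller,tip [[0.4829, 0.1808, 0.063], [0.5193, 0.1644, 0.0175]]
side tab corners r,ang rel rest [0.147 0.149 0.112 0.11 ] [0.772 0.887 0.954 0.799]
['top', 'side'] [0.4094 0.2128 0.1794]
[[-0.9, -0.9], [0.2, -1.3], [0.4, 0.1], [-1.7, 0.2], [-1.3, 0.1], [-0.3, -0.2], [0.0, -0.6], [-0.8, 0.3], [-1.1, -3.0], [0.5, -2.4], [3.6, -0.6], [0.4, -0.7], [0.8, 0.5], [0.0, -0.4]]
roller,tip [[0.4825, 0.1802, 0.063], [0.519, 0.1638, 0.0175]]
top tab corners r,ang rel rest [0.149 0.104 0.105 0.147] [0.907 0.884 0.765 0.781]
side tab corners r,ang rel rest [0.148 0.149 0.113 0.111] [0.774 0.888 0.955 0.802]
```

```bash
python3 -m crank '[{"dp":[0.5,-0.86,0],"angular":[0,0,1.66]},{"dp":[0.5,-0.86,0],"angular":[0,0,1.66]},{"dp":[0.5,-0.86,0],"angular":[0,0,1.66]},{"dp":[0.5,-0.86,0],"angular":[0,0,1.66]},{"dp":[0.5,-0.86,0],"angular":[0,0,1.66]},{"dp":[0.5,-0.86,0],"angular":[0,0,1.66]},{"dp":[0.5,-0.86,0],"angular":[0,0,1.66]},{"dp":[0.5,-0.86,0],"angular":[0,0,1.66]},{"dp":[0.5,-0.86,0],"angular":[0,0,1.66]},{"dp":[0.5,-0.86,0],"angular":[0,0,1.66]},{"dp":[0.5,-0.86,0],"angular":[0,0,1.66]},{"dp":[0.5,-0.86,0],"angular":[0,0,1.66]},{"dp":[0.5,-0.86,-0.5],"angular":[0,0,1.66]},{"dp":[0.5,-0.86,-0.5],"angular":[0,0,1.66]},{"dp":[0.3,-0.83,-0.5],"angular":[0,0,1.66]},{"dp":[0,0,0],"angular":[0,0,0]},{"dp":[0,0,0],"angular":[0,0,0]}]' 0.4 20
python3 - <<'E'
from h import *
from station import sense, vision
from scipy.spatial.transform import Rotation as Ro
s=sense();d=vision.snapshot('wrist');im=d['image'];cv2.imwrite('pics/w1.png',im)
T=np.eye(4);T[:3,:3]=Ro.from_quat(s['tool_rot']).as_matrix();T[:3,3]=s['tcp_pos'];P=T@d['mount']
np.savez('w1.npz',P=P,**d);print(s['tcp_pos'],T[:3,1],s['finger_gap'],s['q'])
m=mask(im,(50,120,40),(80,255,255));k,l,st,c=cv2.connectedComponentsWithStats(m);print(st[1:],c[1:])
E
```

```text
t: 1.8
tcp_pos: [0.4825, 0.1801, 0.2028]
tool_rot: [0.002, 1.0, 0.0, -0.001]
force: [0.1, -0.1, 1.2]
finger_gap: 0.599
gripper_force: 0.0
[0.48248182 0.18013133 0.2028049 ] [3.27870731e-03 9.99994609e-01 1.80383157e-04] 0.5985744163856493 [ 1.39840894e-01  4.45338760e-01  1.75297809e+00  5.37818827e-04
  9.45036155e-01 -1.42799227e+00]
[[409 247   1   3   3]
 [417 268   1   1   1]
 [429 278  13   7  38]
 [429 281   1   1   1]
 [426 282   1   1   1]
 [425 285   1   1   1]
 [599 293  32   6  97]
 [632 299   1   1   1]
 [622 304   1   1   1]
 [596 308   1   1   1]] [[409.         248.        ]
 [417.         268.        ]
 [434.21052632 281.02631579]
 [429.         281.        ]
 [426.         282.        ]
 [425.         285.        ]
 [612.48453608 295.42268041]
 [632.         299.        ]
 [622.         304.        ]
 [596.         308.        ]]
```

View pics/w1.png

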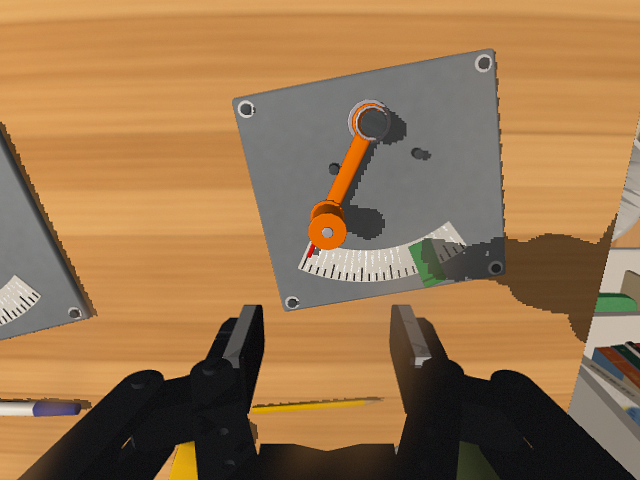

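The wrist view has the roller top at (327,231), in line with the middle of the finger gap (262–392). The pivot is at (374,124), the tip near (309,257) and the tab spans about (411,240)–(437,285).

```bash
python3 - <<'E'
from h import *
d=dict(np.load('w1.npz'));P=d['P']
print('roller',ray(d,[327,231],.063,P),'pivot',ray(d,[375,125],.042,P),'tip',ray(d,[309,257],.0175,P))
c=ray(d,[[246,109],[484,63],[495,267],[292,303]],.009,P);print('screws',c.round(4))
w=ray(d,[[411,242],[433,238],[440,278],[424,287]],.013,P)
for pv in ([.4094,.2128,0],ray(d,[375,125],.042,P)[0]):
    v=w-pv;print(np.hypot(v[:,0],v[:,1]),np.arctan2(v[:,1],v[:,0]))
    v=ray(d,[309,257],.0175,P)[0]-pv;print('tip ang',np.arctan2(v[1],v[0]),np.hypot(v[0],v[1]))
E
```

```text
roller [[0.48369901 0.1799099  0.063     ]] pivot [[0.41212013 0.21383281 0.042     ]] tip [[0.52134266 0.16464724 0.0175    ]]
screws [[0.4013 0.1172 0.009 ]
 [0.3675 0.2991 0.009 ]
 [0.5347 0.3293 0.009 ]
 [0.5696 0.148  0.009 ]]
[0.10741745 0.11233691 0.14961809 0.15220348] [0.36878516 0.53516525 0.46260095 0.35753581]
tip ang -0.4062293692872546 0.12185995489587131
[0.10450789 0.10947152 0.14672323 0.14929391] [0.36894968 0.53972187 0.46457528 0.35743173]
tip ang -0.4231236650559694 0.11978639955439496
```

```bash
python3 -m crank '[{"dp":[0,0,-0.7],"angular":[0,0,0]},{"dp":[0,0,-0.7],"angular":[0,0,0]},{"dp":[0,0,-0.7],"angular":[0,0,0]},{"dp":[0,0,-0.7],"angular":[0,0,0]},{"dp":[0,0,-0.7],"angular":[0,0,0]},{"dp":[0,0,-0.6],"angular":[0,0,0]},{"dp":[0,0,-0.6],"angular":[0,0,0]},{"dp":[0,0,-0.4],"angular":[0,0,0]},{"dp":[0,0,0],"angular":[0,0,0]},{"dp":[0,0.1,0],"angular":[0,0,0]},{"dp":[0,0.1,0],"angular":[0,0,0]},{"dp":[0,0.1,0],"angular":[0,0,0]},{"dp":[0,0.1,0],"angular":[0,0,0]},{"dp":[0,0.1,0],"angular":[0,0,0]},{"dp":[0,0,0],"angular":[0,0,0]}]'
```

```text
t: 3.35
tcp_pos: [0.4848, 0.1953, 0.051]
tool_rot: [-0.0, 1.0, -0.0, 0.002]
force: [2.2, -4.2, 1.1]
finger_gap: 0.599
gripper_force: 2.4
```

```bash
python3 -m crank '[{"dp":[0.08,0.15,0],"angular":[0,0,0]},{"dp":[0.07,0.15,0],"angular":[0,0,0]},{"dp":[0.03,0.15,0],"angular":[0,0,0]},{"dp":[0.02,0.15,0],"angular":[0,0,0]},{"dp":[0,0.15,0],"angular":[0,0,0]},{"dp":[0,0.15,0],"angular":[0,0,0]},{"dp":[-0.03,0.15,0],"angular":[0,0,0]},{"dp":[-0.03,0.15,0],"angular":[0,0,0]},{"dp":[-0.04,0.15,0],"angular":[0,0,0]},{"dp":[-0.05,0.15,0],"angular":[0,0,0]},{"dp":[0,0,0],"angular":[0,0,0]},{"dp":[0,0,0],"angular":[0,0,0]}]'
cat > look.py <<'E'
import sys
from h import *
from station import sense, vision
a=sys.argv[1];o=[]
d=vision.snapshot('side');im=d['image'];np.savez(f's{a}.npz',**d)
o=cv2.resize(im[300:460,255:445],None,fx=3,fy=3)
cv2.imwrite(f'pics/s{a}.png',o);print(sense()['tcp_pos'],sense()['force'])
d=vision.snapshot('top');np.savez(f't{a}.npz',**d);cv2.imwrite(f'pics/t{a}.png',cv2.resize(d['image'][185:305,135:260],None,fx=4,fy=4))
E
python3 look.py 2
```

```text
t: 4.55
tcp_pos: [0.4863, 0.24, 0.0509]
tool_rot: [0.0, 1.0, -0.0, 0.002]
force: [3.2, -5.1, 0.9]
finger_gap: 0.603
gripper_force: 2.5
[0.48631897 0.23997141 0.05088222] [ 3.80959123 -5.39145958  0.67047153]
```

View pics/s2.png

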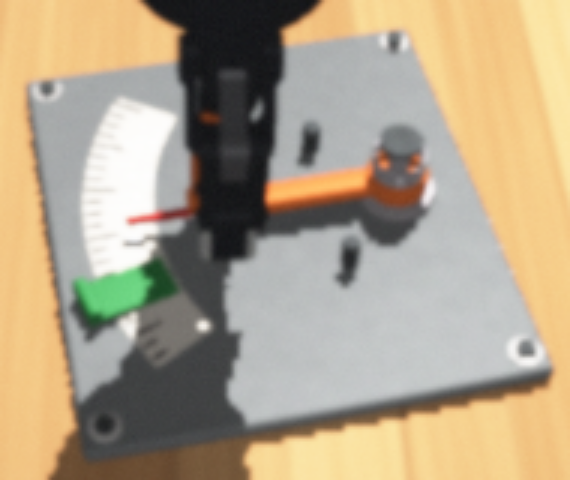

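The tip is at crop (128,222), roughly 50 crop pixels short of the tab, whose inner end spans (163,260)–(176,292).

```bash
python3 - <<'E'
from h import *
d=dict(np.load('s2.npz'))
f=lambda p,z:ray(d,np.array(p)/3+[255,300],z)[0]
pv=(f((403,140),.042)*0+[.410,.213,.042])
def pol(w):v=w-pv;return np.hypot(v[0],v[1]).round(4),np.arctan2(v[1],v[0]).round(4)
print('rest',pol(f((150,100),.0175)),'tip',pol(f((128,222),.0175)))
for p in((163,260),(176,292),(169,276),(155,279)):print(p,pol(f(p,.013)))
E
```

```text
rest (np.float64(0.1186), np.float64(-0.415)) tip (np.float64(0.1194), np.float64(0.2006))
(163, 260) (np.float64(0.11), np.float64(0.378))
(176, 292) (np.float64(0.1124), np.float64(0.533))
(169, 276) (np.float64(0.1111), np.float64(0.4562))
(155, 279) (np.float64(0.1169), np.float64(0.4458))
```

```bash
python3 -m crank '[{"dp":[-0.02,0.1,0],"angular":[0,0,0]},{"dp":[-0.03,0.1,0],"angular":[0,0,0]},{"dp":[-0.03,0.1,0],"angular":[0,0,0]},{"dp":[-0.03,0.1,0],"angular":[0,0,0]},{"dp":[-0.04,0.1,0],"angular":[0,0,0]},{"dp":[-0.04,0.1,0],"angular":[0,0,0]},{"dp":[0,0,0],"angular":[0,0,0]},{"dp":[0,0,0],"angular":[0,0,0]},{"dp":[0,0,0],"angular":[0,0,0]},{"dp":[0,0,0],"angular":[0,0,0]},{"dp":[0,0,0],"angular":[0,0,0]},{"dp":[0,0,0],"angular":[0,0,0]},{"dp":[0,0,0],"angular":[0,0,0]},{"dp":[0,0,0],"angular":[0,0,0]},{"dp":[0,0,0],"angular":[0,0,0]},{"dp":[0,0,0],"angular":[0,0,0]},{"dp":[0,0,0],"angular":[0,0,0]},{"dp":[0,0,0],"angular":[0,0,0]}]'
python3 look.py 3
```

```text
t: 6.45
tcp_pos: [0.4806, 0.2578, 0.0509]
tool_rot: [0.0, 1.0, -0.0, 0.002]
force: [2.9, -5.9, 0.1]
finger_gap: 0.601
gripper_force: 2.7
[0.48062146 0.25776877 0.05085893] [ 3.19822281 -4.44357102  0.42001811]
```

View pics/s3.png

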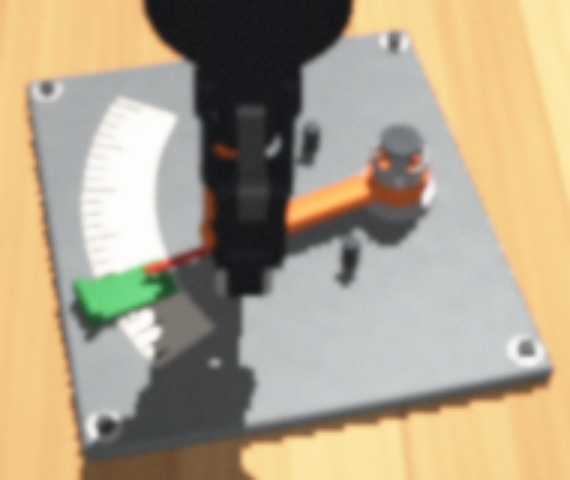

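The red tip is now over the green tab at crop (145,269). I'll compute the remaining error.

```bash
python3 - <<'E'
from h import *
d=dict(np.load('s3.npz'))
f=lambda p,z:ray(d,np.array(p)/3+[255,300],z)[0]
for p,z in(((145,269),.0175),((163,260),.013),((176,292),.013),((205,250),.0175)):
    v=f(p,z)-[.41,.213,0];print(p,np.hypot(v[0],v[1]),np.arctan2(v[1],v[0]))
E
```

```text
(145, 269) 0.11985935024926006 0.4185785247305029
(163, 260) 0.10998836417060628 0.37803129292418913
(176, 292) 0.11242798232035484 0.5329637816283778
(205, 250) 0.09329836457480599 0.4332224060418961
```

The tip is within about 3 mm of the tab's middle. I'll nudge it 1.5 mm and hold again, then ease the arm back.

```bash
python3 -m crank '[{"dp":[-0.02,0.05,0],"angular":[0,0,0]},{"dp":[0,0,0],"angular":[0,0,0]},{"dp":[0,0,0],"angular":[0,0,0]},{"dp":[0,0,0],"angular":[0,0,0]},{"dp":[0,0,0],"angular":[0,0,0]},{"dp":[0,0,0],"angular":[0,0,0]},{"dp":[0,0,0],"angular":[0,0,0]},{"dp":[0,0,0],"angular":[0,0,0]},{"dp":[0,0,0],"angular":[0,0,0]},{"dp":[0,0,0],"angular":[0,0,0]},{"dp":[0,0,0],"angular":[0,0,0]},{"dp":[0,0,0],"angular":[0,0,0]},{"dp":[0,0,0],"angular":[0,0,0]},{"dp":[0,0,0],"angular":[0,0,0]}]'
python3 -m crank '[{"dp":[0.06,-0.15,0],"angular":[0,0,0]},{"dp":[0.06,-0.15,0],"angular":[0,0,0]},{"dp":[0.06,-0.15,0],"angular":[0,0,0]},{"dp":[0.05,-0.15,0],"angular":[0,0,0]},{"dp":[0.04,-0.15,0],"angular":[0,0,0]},{"dp":[0.03,-0.15,0],"angular":[0,0,0]},{"dp":[0.02,-0.15,0],"angular":[0,0,0]},{"dp":[0,-0.15,0],"angular":[0,0,0]},{"dp":[0,-0.15,0],"angular":[0,0,0]},{"dp":[-0.02,-0.15,0],"angular":[0,0,0]},{"dp":[-0.03,-0.15,0],"angular":[0,0,0]},{"dp":[-0.04,-0.15,0],"angular":[0,0,0]},{"dp":[-0.05,-0.15,0],"angular":[0,0,0]},{"dp":[-0.05,-0.15,0],"angular":[0,0,0]},{"dp":[-0.05,-0.15,0],"angular":[0,0,0]},{"dp":[0,-0.15,0],"angular":[0,0,0]},{"dp":[0,-0.15,0],"angular":[0,0,0]},{"dp":[0,-0.1,0],"angular":[0,0,0]},{"dp":[0,0,0],"angular":[0,0,0]}]'
```

```text
t: 7.95
tcp_pos: [0.4802, 0.2593, 0.0509]
tool_rot: [0.0, 1.0, -0.0, 0.002]
force: [4.3, -5.3, 0.2]
finger_gap: 0.594
gripper_force: 2.7
t: 9.85
tcp_pos: [0.481, 0.1803, 0.0504]
tool_rot: [0.001, 1.0, 0.0, 0.001]
force: [-1.0, 0.3, 0.1]
finger_gap: 0.604
gripper_force: 0.0
```

Free of contact and centred on the roller, so I'll rise clear and check.

```bash
python3 -m crank '[{"dp":[0,0,0.6],"angular":[0,0,0]},{"dp":[0,0,0.8],"angular":[0,0,0]},{"dp":[0,0,0.9],"angular":[0,0,0]},{"dp":[0,0,0.9],"angular":[0,0,0]},{"dp":[0,0,0.9],"angular":[0,0,0]},{"dp":[0,0,0.9],"angular":[0,0,0]},{"dp":[0,0,0.6],"angular":[0,0,0]},{"dp":[0,0,0],"angular":[0,0,0]},{"dp":[0,0,0],"angular":[0,0,0]},{"dp":[0,0,0],"angular":[0,0,0]}]'
python3 look.py 4; python3 - <<'E'
from h import *
from station import vision
cv2.imwrite('pics/w4.png',vision.snapshot('wrist')['image'])
E
```

```text
t: 10.85
tcp_pos: [0.4795, 0.1804, 0.2171]
tool_rot: [0.001, 1.0, -0.0, -0.001]
force: [0.7, -0.5, -0.0]
finger_gap: 0.602
gripper_force: 0.0
[0.47950464 0.18037423 0.21696626] [ 0.66431715  0.06716848 -0.22689033]
```

View pics/w4.png

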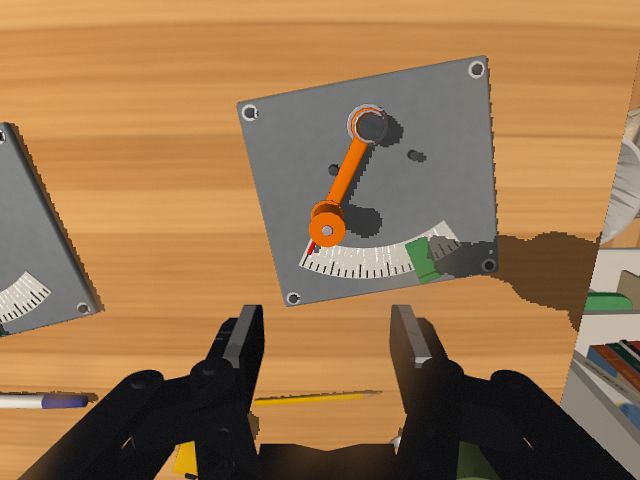

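The orange arm is back at its stop (roller 327,230; tip 310,253), the tab at (423,260) hasn't moved, and the gripper is clear.

```bash
python3 -c "
from station import order
print(order.sign_off())"
```

```text
the job is handed in; nothing more can be done
None
```

I held the orange tensioner's pointer over the green tab for more than a second (camera estimate: about 3 mm from its middle) and eased the arm back to its rest stop; the tab did not move, the robot stayed clear of the blue unit, and the job is handed in, with no verdict returned.

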